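# Hold the wire-drive cover at its service mark

### The job

The drive rolls of the blue wire-drive unit are to be checked: lift the handled paste pot off the unit's cover and set it down upright, without dropping it, fully on the round orange mat, and let it go while the cover is still shut. Then raise the sprung cover, which has a yellow grip bar, until the orange stripe on the cover's edge points into the green window of the service marker, and keep holding it there with the gripper: finish while holding, still, and do not let go. Do not shift the marker, and leave the jar, brush and weld coupon where they are.

Things in the scene. Friction and masses are not known exactly. Their poses are not given: they have to be found in the camera images.
- unit: Wire-drive unit bolted to the table: blue open-topped housing 220 (x) x 170 (y) x 110 high, walls 6, drive rolls inside. Origin at the centre of its underside, z up. Its x axis runs along the cover's hinge; the hinge is on its -y side, the yellow bar overhangs its +y side. It does not move during the job; its position and yaw vary between starts. A brass wire inlet sticks 30 out of the -x end.
- cover_hinge (a point): Centre of the hinge line of the cover, fixed to the unit, at (0, -85, 110) in the unit's frame; the hinge line is parallel to the unit's x axis.
- cover (a joint): Cover opening in rad: 0 shut (flat), grows as the bar side swings up about the unit's +x axis (limit 1.3). Grey plate 220 x 170 x 8, 0.35 kg, orange stripe along its +x edge, black pot rest (diameter 110, 3 thick) in its middle. A spring pulls it shut: lifting straight up at the bar takes about 5.5 N at first, 10 N at 0.7 rad; let go, it slams shut.
- cover_bar (a point): Centre of the cover's yellow grip bar, 225 from the hinge line, 4 above the plate's underside (114 above the table when shut). Axes turn with the cover (the unit's when shut). Round, diameter 10, along its x, 55 clear of plate and housing, on brackets 8 wide at x = +-55; nothing under it. Pinched from above it can turn in the grip: the gripper may stay pointing down as the bar rises on its arc.
- marker (a joint): Angle of the service marker in rad about the same hinge line, on the same scale as joint cover (the wanted cover angle, 0.40 to 0.75). It is stiff and stays where it is unless pushed.
- mark_window (a point): Centre of the green window (40 long, 28 high: about +-0.07 rad seen from the hinge), at the end of the marker's steel arm, 190 from the hinge line and 4 above the arm's zero line, beyond the +x end of the unit (128 from its middle along x). Axes turn with the marker: its y axis points outward along the arm, x along the hinge.
- pot: The paste pot, 0.3 to 0.55 kg: steel can with red closed top, diameter 88, 74 high, and a fixed black handle above; 128 high in all. Origin at the centre of its underside, z up. At the start it stands on the cover's pot rest (underside 121 above the table).
- pot_handle (a point): Centre of the pot's handle crossbar, 121 above its underside, on its axis. The crossbar runs along the pot's x axis (80 long, 12 wide in y, 14 high), on two uprights at x = +-37 (68 free between them), 40 clear above the pot's top.
- pot_base (a point): Centre of the pot's underside; z along the pot's axis.
- mat: Round orange mat fixed on the table, diameter 136, 4 thick; origin at the centre of its underside.
- mat_top (a point): Centre of the mat's upper face, 4 above the table: where the pot is to stand.
- jar: Bystander: brass-coloured jar with black cap, diameter 60, 75 high. Origin at its underside. May stand on either side of the mat.
- brush: Bystander: brush lying on the table beyond the hinge side of the unit; origin at its underside.
- coupon: Bystander: welded steel coupon 120 x 70 x 6 lying flat; origin at its underside.
Not all that is in view belongs to the job. There is more than one size of the pot; the job needs the smallest.

How it is judged:
By the outcome, as a careful person would: the job done as asked, in the order asked, and still so for the second after the job is handed in, while the arm keeps its last pose, push and grip.
It also fails if it takes over 64 s, if anything falls off the work surface, if the arm or the gripper's body presses on something with over 40 N, if the wrist force passes 120 N, or if a joint passes its speed limit or range.

### The arm

A 6-joint arm with a two-finger parallel gripper is mounted at the origin on the work surface. World frame = base frame: x ahead of the robot, y to its left, z up, the work surface at z = 0. Lengths are in m, angles in rad, forces in N, time in s.
With the tool pointing down it reaches from about 0.275 to 0.875 m from the base axis. Payload 12.5 kg.
Tool frame: the origin (TCP) lies on the centre line of the jaws, within the pads' length; the fingertips stand r.finger_overhang ahead of it and the grasp point (between the pads) lies 3 mm ahead of it (r.finger_overhang is the distance from the TCP to the fingertips, in m); z points along the fingers, y is the direction in which the jaws open and shut (so a half turn about z gives the same grasp; the last joint's range is limited). The gripper opens to 85 mm and grips with 20 to 120 N. Pads are 22 mm wide; open, the fingers measure 114 mm over their backs; the gripper's body (76 mm by 85 mm) begins 54 mm behind the grasp point. The pads swing forward as they close: fully open they stand 13 mm farther back than shut.
Start: joints at [-1.214, 0.351, 1.652, -0, 1.139, -0.085], TCP at [0.235, -0.497, 0.216] pointing down, gripper open.
Joint ranges: [-2.75, 2.75], [-0.79, 2.1], [0.01, 2.65], [-1.57, 4.71], [0.07, 3.14], [-2.87, 2.87]. Speed limits (rad/s): [2.22, 2.22, 2.79, 3.14, 3.14, 3.14].

### API

Orientations are given as a unit quaternion [x, y, z, w].
In Python, from cell import r, optics gives the robot as it stands. The module is installed in compiled form; this text tells all that it offers. Calls block until the motion is done:
- r.move_to(position, orientation): joint-space move of the TCP to a pose.
- r.move_linear(position, rot=None, vel=0.15): straight line of the TCP; rot=None keeps the orientation; vel is the mean speed in m/s.
- r.set_joints(angles): joint-space move.
- r.set_gripper(opening, squeeze=None): opening from 0.0 (shut) to 1.0 (fully open); squeeze is the grip in N (None keeps the last); returns when the fingers have stopped.
- r.sleep(seconds).
- r.inverse_kinematics(position, orientation): joint angles nearest the present ones, or None.
- optics.get_image(name): name is "side" or "top" or "wrist"; returns a dict with "pixels" (400x640x3 uint8, red, green, blue), "depth" (400x640 float32, m along the optical axis (not along the pixel's ray), 0 where there is no reading), "fx", "fy", "cx", "cy" (pixels), "camera_from_world" (4x4, takes a point from world to camera coordinates); the wrist camera has in their place "mount" (4x4, takes a point from camera to tool coordinates, whose origin is the TCP and whose axes are the flange's). Camera axes: x right, y down, z forward; pixel columns grow to the right and rows downward; lengths in m; the calibration is good to about 2 mm. The wrist camera is an equidistant fisheye: a pixel r from the principal point sees the ray r / f radians off the axis. A picture is of the moment at which its call begins: read the wrist's pose just before it.
A pose or a line that the arm cannot do raises r.PlanningError and nothing moves.
- r.hand_in(): hands the job in, once; it reports no verdict.
Readings, each from a call of its own:
- r.current_t(): time.
- r.current_q(): joint angles.
- r.current_qvel(): joint speeds.
- r.current_effort(): joint torques, N m.
- r.current_tool_pos(): TCP position.
- r.current_ee_rot(): TCP orientation.
- r.current_contact_force(): force on the tool from outside, world axes, zero at the start.
- r.current_torque(): the same for the moment, N m.
- r.current_opening(): opening from 0.0 (shut) to 1.0 (fully open).
Only numpy, scipy, OpenCV 4.12 (cv2) and the standard library are available. Lean on these libraries where they do the work, as an engineer would, in place of code of your own. Each camera call takes 0.05 s, during which the arm holds its last target. There are 200 camera calls.

## Working session

There is one attempt and no reset: what is moved stays moved. The work goes in short steps, each a Python script; the robot and the scene stay as the last script left them, time stands still between calls to the robot, and variables do not carry over. Pictures are saved under pics/ and viewed, about 8 in all and at most 12, crops included, and the job is handed in when it is done.

```bash
mkdir -p pics && cat > h.py <<'E'
import numpy as np, cv2
from cell import r, optics
def cloud(im):
    d=im["depth"]; v,u=np.mgrid[:d.shape[0],:d.shape[1]]
    P=np.stack([(u-im["cx"])/im["fx"]*d,(v-im["cy"])/im["fy"]*d,d],-1)
    T=np.linalg.inv(im["camera_from_world"])
    return P@T[:3,:3].T+T[:3,3]
E
python3 - <<'E'
from h import *
for n in("top","side"):
    im=optics.get_image(n); np.savez("%s0.npz"%n,**im)
    cv2.imwrite(f"pics/{n}0.png",im["pixels"][...,::-1])
    print(n,np.linalg.inv(im["camera_from_world"]).round(3).tolist(),im["fx"],im["cx"],im["cy"],(im["depth"]>0).mean())
print(r.current_t(),r.finger_overhang,r.current_ee_rot(),r.current_contact_force())
E
```

```text
top [[-0.014, -0.999, 0.05, 0.52], [-1.0, 0.013, -0.009, -0.066], [0.008, -0.05, -0.999, 1.118], [0.0, 0.0, 0.0, 1.0]] 366.5241208740098 310.66198592843557 197.8701293544378 0.9955859375
side [[-0.89, -0.328, 0.316, 0.241], [-0.455, 0.651, -0.607, 0.593], [-0.006, -0.684, -0.729, 0.975], [0.0, 0.0, 0.0, 1.0]] 438.88995862647033 327.74376864173945 198.2317919789075 0.9958515625
0.1 0.022 [ 9.75704285e-01  2.19091067e-01 -7.12096550e-05 -4.97268148e-04] [ 0.00178591 -1.24163964 -0.63853129]
```

View pics/top0.png

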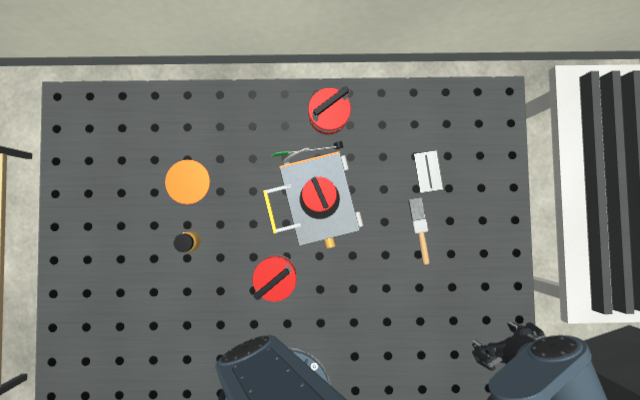

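View pics/side0.png

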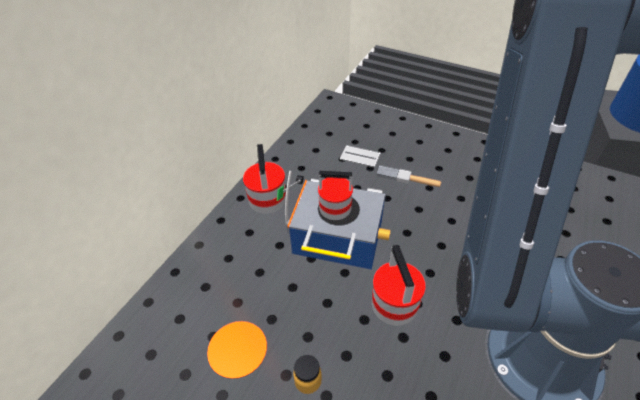

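The top view shows three red pots: (319,195) on the cover, (329,110) and (275,280) on the table. The one on the cover is visibly the smallest and stands on the pot rest, so it's the target. The other two are larger decoys. The mat is at (187,182), the jar at (185,242), the yellow bar at (270,211) and the green window at (281,154). In the side view the bar is at (327,252) and the window at (281,194).

```bash
cat >> h.py <<'E'
def rng(P,px,m):
    Q=P[m]; return dict(n=int(m.sum()),med=np.median(Q,0).round(4),lo=np.percentile(Q,3,0).round(4),hi=np.percentile(Q,97,0).round(4))
def masks(im):
    h=cv2.cvtColor(im["pixels"],cv2.COLOR_RGB2HSV).astype(int); H,S,V=h[...,0],h[...,1],h[...,2]
    return dict(yellow=(H>=24)&(H<34)&(S>150)&(V>120),orange=(H>5)&(H<20)&(S>190)&(V>150),green=(H>45)&(H<80)&(S>120)&(V>60),
      red=((H<5)|(H>174))&(S>180)&(V>100),black=(V<60))
def rect(Q):
    (c,wh,a)=cv2.minAreaRect((Q[:,:2]*1000).astype(np.float32)); b=cv2.boxPoints((c,wh,a))
    e=b[1]-b[0]; f=b[2]-b[1]; L=e if np.linalg.norm(e)>np.linalg.norm(f) else f
    return np.array(c)/1000,np.array(wh),np.arctan2(L[1],L[0])
E
python3 - <<'E'
from h import *
np.set_printoptions(suppress=True,precision=4)
for n in("top","side"):
    im=dict(np.load(f"{n}0.npz")); P=cloud(im); M=masks(im)
    z=P[...,2]
    # unit-area window
    near=(abs(P[...,0]-.55)<.3)&(abs(P[...,1])<.5)
    print("==",n)
    def rep(k,m):
        m=m&near
        if m.sum()<8: print(k,m.sum());return
        print(k,rng(P,0,m),"rect",rect(P[m]))
    rep("bar",M["yellow"]&(z>.09)&(z<.14))
    rep("mat",M["orange"]&(z<.02)&(z>-.01))
    rep("green",M["green"])
    rep("stripe",M["orange"]&(z>.09)&(z<.14))
    rep("handle",M["black"]&(z>.226)&(z<.27)&(abs(P[...,1]+.07)<.09)&(abs(P[...,0]-.53)<.1))
    rep("lid",M["red"]&(z>.18)&(z<.21))
    rep("red low",M["red"]&(z>.05)&(z<.17))
    rep("plate",(z>.112)&(z<.124)&~M["black"]&(abs(P[...,1]+.07)<.2)&(abs(P[...,0]-.53)<.2))
    rep("jar",M["black"]&(z>.065)&(z<.085)&(P[...,1]>.15))
E
python3 - <<'E'
import cv2,numpy as np
a=cv2.imread('pics/top0.png')[85:260,235:375]; b=cv2.imread('pics/side0.png')[150:275,235:400]
f=lambda x,w:cv2.resize(x,(w,x.shape[0]*w//x.shape[1]),interpolation=cv2.INTER_CUBIC)
a=f(a,390);b=f(b,390);c=np.zeros((max(len(a),len(b)),790,3),np.uint8);c[:len(a),:390]=a;c[:len(b),400:]=b
cv2.imwrite('pics/crop.png',c)
E
```

```text
== top
bar {'n': 91, 'med': array([0.5337, 0.0364, 0.1168]), 'lo': array([0.4812, 0.0247, 0.1129]), 'hi': array([0.5837, 0.0518, 0.1199])} rect (array([0.5357, 0.0378]), array([116.8143,   8.8571]), np.float32(0.23281474))
mat 0
green {'n': 46, 'med': array([ 0.6767, -0.0001,  0.2242]), 'lo': array([ 0.6726, -0.0192,  0.2047]), 'hi': array([0.6819, 0.0166, 0.2387])} rect (array([ 0.6775, -0.0015]), array([ 2.739 , 42.8323]), np.float32(-1.3545008))
stripe 0
handle 1
lid {'n': 43, 'med': array([ 0.5485, -0.0955,  0.1941]), 'lo': array([ 0.536 , -0.136 ,  0.1906]), 'hi': array([ 0.5874, -0.0527,  0.1966])} rect (array([ 0.5625, -0.0943]), array([83.4616, 53.0094]), np.float32(1.5579033))
red low {'n': 1174, 'med': array([0.3531, 0.0282, 0.1006]), 'lo': array([ 0.2986, -0.0293,  0.097 ]), 'hi': array([0.4078, 0.0805, 0.1045])} rect (array([ 0.5496, -0.0561]), array([140.8292, 552.7892]), np.float32(-0.34453025))
plate {'n': 4271, 'med': array([ 0.5638, -0.0937,  0.1171]), 'lo': array([ 0.4638, -0.1921,  0.1135]), 'hi': array([0.6821, 0.031 , 0.1208])} rect (array([ 0.5537, -0.0832]), ar
[... 1580 characters left out ...]
111]), np.float32(-1.2306437))
red low {'n': 2223, 'med': array([0.3774, 0.0153, 0.1006]), 'lo': array([ 0.2999, -0.1724,  0.0544]), 'hi': array([0.8405, 0.0841, 0.1551])} rect (array([ 0.5774, -0.048 ]), array([122.7719, 597.9639]), np.float32(-0.32460284))
plate {'n': 3421, 'med': array([ 0.5426, -0.0633,  0.1171]), 'lo': array([ 0.4588, -0.1886,  0.1135]), 'hi': array([0.681 , 0.0405, 0.1207])} rect (array([ 0.5519, -0.0822]), array([282.3679, 264.7914]), np.float32(0.3396971))
jar {'n': 138, 'med': array([0.4427, 0.2832, 0.0741]), 'lo': array([0.427 , 0.2675, 0.0668]), 'hi': array([0.4652, 0.3154, 0.0769])} rect (array([0.4467, 0.2894]), array([40.8648, 50.0283]), np.float32(-1.2518023))
```

View pics/crop.png

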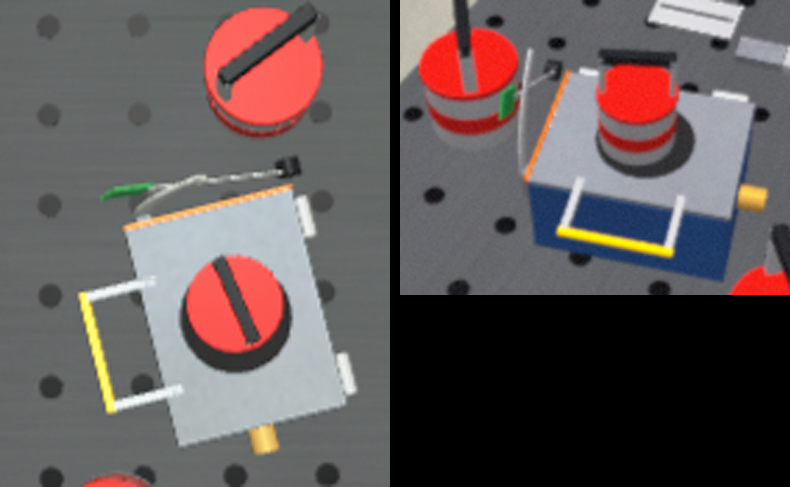

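Pot on the cover confirmed as the smallest: its lid measures about 80 mm across, at z 0.194 as expected. The measured sizes and heights match the description:

| Item | Position (m) | Angle (rad) |
|---|---|---|
| Handle | (0.576, -0.093) | yaw 0.386 |
| Bar | (0.536, 0.0386) | yaw 0.234 |
| Mat | (0.632, 0.300) | – |
| Marker | window 0.191 m from hinge | about 0.61 |

Next I'll grasp and lift the pot.

```bash
cat >> h.py <<'E'
np.set_printoptions(suppress=True,precision=4)
def down(a): return [np.cos(a/2),np.sin(a/2),0,0]
def st(s): print(s,"t%.2f"%r.current_t(),"p",r.current_tool_pos(),"F",np.array(r.current_contact_force()),"open %.3f"%r.current_opening())
E
python3 - <<'E'
from h import *
q=down(.386)
r.move_to([.576,-.093,.33],q); st("above")
r.move_linear([.576,-.093,.245],vel=.1); st("at")
r.set_gripper(0.0,60); st("grip")
r.move_linear([.576,-.093,.275],vel=.06); st("lift")
for n in("side","wrist"):
    im=optics.get_image(n); cv2.imwrite(f"pics/{n}1.png",im["pixels"][...,::-1])
st("end")
a=cv2.imread("pics/side1.png")[100:300,180:500]
cv2.imwrite("pics/both1.png",np.vstack([cv2.resize(a,(480,300)),cv2.resize(cv2.imread("pics/wrist1.png"),(480,300))]))
E
```

```text
above t2.05 p [ 0.5758 -0.0938  0.3298] F [ 1.2063 -0.2503  0.1978] open 0.999
at t3.05 p [ 0.5763 -0.0931  0.2457] F [ 0.0866 -1.0629  0.0296] open 1.000
grip t3.82 p [ 0.576 -0.093  0.245] F [-0.2333  0.1943 -0.8035] open 0.002
lift t4.47 p [ 0.5759 -0.093   0.2749] F [ 0.318  -0.2627 -0.9343] open -0.001
end t4.57 p [ 0.5758 -0.093   0.2746] F [ 0.8358 -0.5229 -0.3706] open -0.005
```

View pics/both1.png

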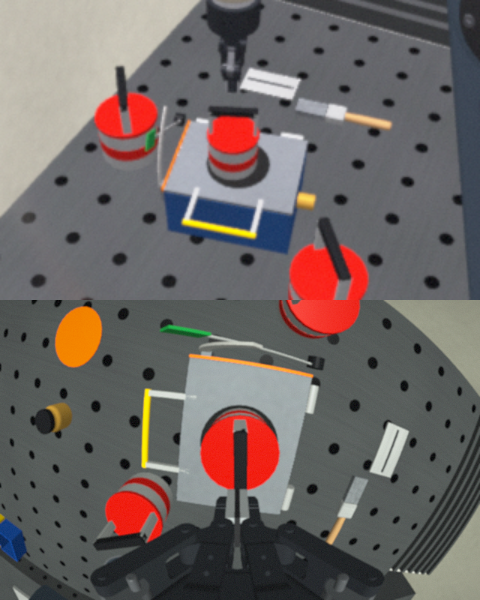

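The gripper closed on nothing (opening 0, no weight), and the pot is still standing on the rest, undisturbed. In the side crop the fingertips at (232,88) hang above the handle at (233,110). I'll measure where the fingertips really are relative to the reported TCP.

```bash
python3 - <<'E'
from h import *
T=r.current_tool_pos(); st("now"); print(r.current_q(), r.current_ee_rot())
for n in("side","top"):
    im=optics.get_image(n); P=cloud(im); C=im["camera_from_world"]
    m=(np.hypot(P[...,0]-.576,P[...,1]+.093)<.09)&(P[...,2]>.252)&(P[...,2]<.5)
    Q=P[m]; print(n,len(Q))
    for lo in np.arange(.252,.44,.015):
        s=Q[(Q[:,2]>=lo)&(Q[:,2]<lo+.015)]
        if len(s): print("%.3f"%lo,len(s),s.mean(0),np.ptp(s,0))
    for p in ([.576,-.093,T[2]-.022],[.576,-.093,.249]):
        c=C@np.r_[p,1]; print("proj",p,im["cx"]+im["fx"]*c[0]/c[2],im["cy"]+im["fy"]*c[1]/c[2])
im=optics.get_image("wrist"); d=im["depth"]; print("wrist",im["mount"],im["fx"],im["cx"],im["cy"],d[200:400:20,318])
E
```

```text
now t4.57 p [ 0.5758 -0.093   0.2746] F [ 0.8358 -0.5229 -0.3706] open -0.005
[-0.2399  0.3609  1.4897  0.      1.2917  0.9449] [ 0.9814  0.1918 -0.0003 -0.0002]
side 1577
0.282 16 [ 0.5749 -0.0862  0.2927] [0.0197 0.0106 0.0084]
0.297 43 [ 0.5737 -0.083   0.3044] [0.0199 0.015  0.0134]
0.312 26 [ 0.5729 -0.0808  0.3157] [0.0199 0.0138 0.0093]
0.327 13 [ 0.5633 -0.0738  0.3374] [0.0155 0.0392 0.0084]
0.342 31 [ 0.5621 -0.0645  0.352 ] [0.0346 0.0362 0.0146]
0.357 65 [ 0.566  -0.0668  0.3639] [0.0381 0.0513 0.015 ]
0.372 137 [ 0.5596 -0.0524  0.3807] [0.0446 0.077  0.0149]
0.387 123 [ 0.5644 -0.0636  0.3942] [0.0427 0.0599 0.015 ]
0.402 67 [ 0.5628 -0.0585  0.4091] [0.0232 0.0187 0.0148]
0.417 186 [ 0.5636 -0.0647  0.4251] [0.0647 0.0465 0.0146]
0.432 219 [ 0.5649 -0.0653  0.4396] [0.0708 0.0517 0.015 ]
proj [0.576, -0.093, np.float64(0.2525923431062789)] 335.26284089750163 171.89374750115417
proj [0.576, -0.093, 0.249] 335.25363665885976 172.98535268947515
top 19
0.357 1 [ 0.5479 -0.051   0.3684] [0. 0. 0.]
0.372 18 [ 0.5476 -0.0425  0.3809] [0.0079 0.0121 0.0093]
proj [0.576, -0.093, np.float64(0.2525923431062789)] 318.6329138587611 192.67321816316868
proj [0.576, -0.093, 0.249] 318.58775876052084 192.770764842746
wrist [[ 0.0006 -0.9447 -0.3279  0.0841]
 [ 1.      0.0005  0.0004 -0.0001]
 [-0.0003 -0.3279  0.9447 -0.1593]
 [ 0.      0.      0.      1.    ]] 309.70691628693146 315.8944111031367 204.07248380558278 [0.1919 0.197  0.2024 0.1468 0.1297 0.1256 0.1294 0.5465 0.0881 0.0778]
```

By both the side depth and the wrist depth, the shut fingertips are about 12 mm behind the reported TCP. The stated geometry puts them 22 mm ahead. The wrist camera still sees the handle top at 0.250 using the reported TCP, so the arm pose and cameras agree and the tool length is off by about 34 mm. I'll correct z by -0.0345 and retry, watching the force.

```bash
cat >> h.py <<'E'
DZ=-.0345   # fingers are shorter than the stated tool: command TCP this much lower
E
python3 - <<'E'
from h import *
r.set_gripper(1.0); st("open")
ok=True
for z in (.24,.225,.2105):
    r.move_linear([.576,-.093,z],vel=.08)
    if abs(r.current_contact_force()[2])>8: ok=False;break
st("at")
if ok:
    r.set_gripper(0.0,60); st("grip")
    if r.current_opening()>.05:
        r.move_linear([.576,-.093,z+.03],vel=.06); r.sleep(.2); st("lift")
im=optics.get_image("side"); cv2.imwrite("pics/side2.png",cv2.resize(im["pixels"][100:300,180:500,::-1],(640,400)))
E
```

```text
open t5.50 p [ 0.576 -0.093  0.275] F [-0.5722  0.177   0.3916] open 0.998
at t6.75 p [ 0.5758 -0.093   0.2101] F [-0.9307 -0.634   0.4188] open 1.001
grip t7.42 p [ 0.5762 -0.0933  0.2107] F [ 1.3851 -3.0519  0.6342] open 0.120
lift t8.27 p [ 0.5758 -0.0929  0.2401] F [ 0.4862 -0.4644 -3.5258] open 0.128
```

View pics/side2.png

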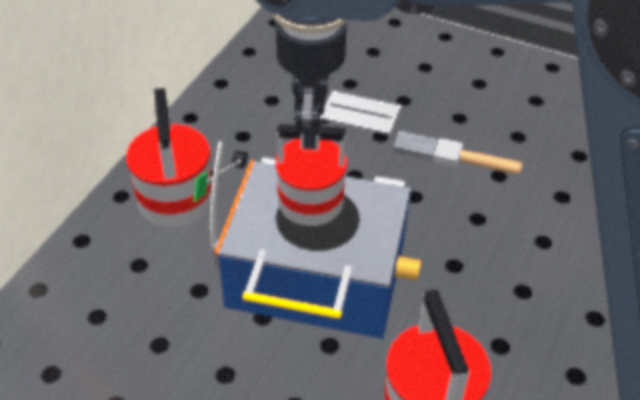

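The pot is gripped by its handle, upright and lifted clear of the rest at (311,180), with an opening of about 11 mm and a weight of 3.5 N. Next I'll carry it over to the mat, higher than the marker.

```bash
python3 - <<'E'
from h import *
r.move_linear([.576,-.093,.37],vel=.18)
r.move_linear([.632,.300,.37],vel=.25); st("over")
r.move_linear([.632,.300,.115],vel=.15); st("low")
r.move_linear([.632,.300,.099],vel=.03); r.sleep(.15)
f0=r.current_contact_force()[2]; z=.099
while z>.088:
    z-=.0015; r.move_linear([.632,.300,z],vel=.015); r.sleep(.1)
    f=np.mean([r.current_contact_force()[2] for _ in range(5)])
    if f-f0>3.0: break
st("down"); print(z,f0,f)
for n in("side","top"):
    im=optics.get_image(n); np.savez(n+"3.npz",**im); cv2.imwrite(f"pics/{n}3.png",im["pixels"][...,::-1])
a=cv2.imread("pics/side3.png")[200:400,140:400]; b=cv2.imread("pics/top3.png")[110:290,110:344]
cv2.imwrite("pics/p3.png",np.hstack([cv2.resize(a,(390,300)),cv2.resize(b,(390,300))]))
E
```

```text
over t10.93 p [0.6321 0.2991 0.3702] F [-0.1825  0.1865 -4.1155] open 0.127
low t12.78 p [0.6324 0.3002 0.1159] F [ 0.3265 -0.342  -4.1885] open 0.125
down t15.01 p [0.6324 0.3    0.0936] F [ 1.4601 -2.9429  3.8347] open 0.126
0.093 -4.6243248376483574 3.834698161710766
```

View pics/p3.png

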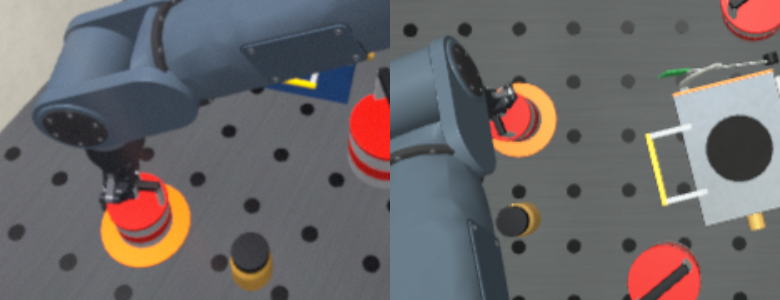

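The pot touched down at the expected height (TCP 0.0935). Both views show it upright and inside the orange disc. I'll release it, back off, check it, and re-measure the bar and marker with the arm out of the way.

```bash
python3 - <<'E'
from h import *
r.set_gripper(1.0); st("open")
r.move_linear([.632,.300,.22],vel=.12)
r.move_to([.536,.0386,.26],down(.234)); st("above bar")
for n in("side","top"):
    im=optics.get_image(n); np.savez(n+"4.npz",**im); cv2.imwrite(f"pics/{n}4.png",im["pixels"][...,::-1])
    P=cloud(im);M=masks(im);z=P[...,2]; near=(abs(P[...,0]-.55)<.3)&(abs(P[...,1]-.1)<.4)
    for k,m in dict(bar=M["yellow"]&(z>.09)&(z<.14),mat=M["orange"]&(z<.02),lid=M["red"]&(z>.06)&(z<.09)&(P[...,1]>.2),
      handle=M["black"]&(z>.11)&(z<.14)&(P[...,1]>.22),green=M["green"]).items():
        m=m&near
        if m.sum()>8: print(n,k,rng(P,0,m),rect(P[m]))
a=cv2.imread("pics/side4.png")[140:400,140:478]; b=cv2.imread("pics/top4.png")[110:290,110:344]
cv2.imwrite("pics/p4.png",np.hstack([cv2.resize(a,(390,300)),cv2.resize(b,(390,300))]))
E
```

```text
open t15.82 p [0.632 0.3   0.093] F [ 0.0209  0.1597 -0.0189] open 0.997
above bar t18.12 p [0.5365 0.0393 0.2598] F [ 0.6719 -0.3533 -0.0969] open 0.999
side bar {'n': 170, 'med': array([0.5338, 0.0393, 0.1166]), 'lo': array([0.4821, 0.0254, 0.1125]), 'hi': array([0.5899, 0.0528, 0.1206])} (array([0.5362, 0.039 ]), array([117.4949,  11.4373]), np.float32(0.2339436))
side mat {'n': 1076, 'med': array([0.6037, 0.3258, 0.0034]), 'lo': array([0.5703, 0.2404, 0.0003]), 'hi': array([0.6855, 0.3612, 0.0067])} (array([0.6245, 0.3053]), array([132.5854, 114.5443]), np.float32(0.9063241))
side lid {'n': 851, 'med': array([0.6294, 0.3087, 0.0774]), 'lo': array([0.5933, 0.2618, 0.0746]), 'hi': array([0.6645, 0.3379, 0.0803])} (array([0.6308, 0.2989]), array([83.2364, 85.8348]), np.float32(-1.4530244))
side handle {'n': 64, 'med': array([0.6383, 0.3068, 0.1297]), 'lo': array([0.6058, 0.2945, 0.1252]), 'hi': array([0.6624, 0.3172, 0.1332])} (array([0.6345, 0.3019]), array([64.9831, 10.4985]), np.float32(0.38781333))
side green {'n': 56, 'med': array([0.6753, 0.0041, 0.2222]), 'lo': array([ 0.6723, -0.0128,  0.206 ]), 'hi': array([0.6795, 0.0183, 0.2375])} (array([0.676 , 0.0035]), array([ 3.5216, 34.7047]), np.float32(-1.3450975))
top lid {'n': 511, 'med': array([0.6322, 0.2912, 0.0772]), 'lo': array([0.5974, 0.2603, 0.0734]), 'hi': array([0.6684, 0.3363, 0.0806])} (array([0.6294, 0.2977]), array([78.1394, 83.898 ]), np.float32(-0.9556848))
top handle {'n': 50, 'med': array([0.6354, 0.2961, 0.1298]), 'lo': array([0.5975, 0.2817, 0.1241]), 'hi': array([0.6649, 0.3131, 0.133 ])} (array([0.6314, 0.2965]), array([74.9728, 10.4598]), np.float32(0.40475938))
top green {'n': 46, 'med': array([ 0.6767, -0.0002,  0.2235]), 'lo': array([ 0.6722, -0.0192,  0.2036]), 'hi': array([0.6818, 0.0164, 0.2399])} (array([ 0.6773, -0.0016]), array([ 2.618 , 42.7608]), np.float32(-1.3293599))
```

View pics/p4.png

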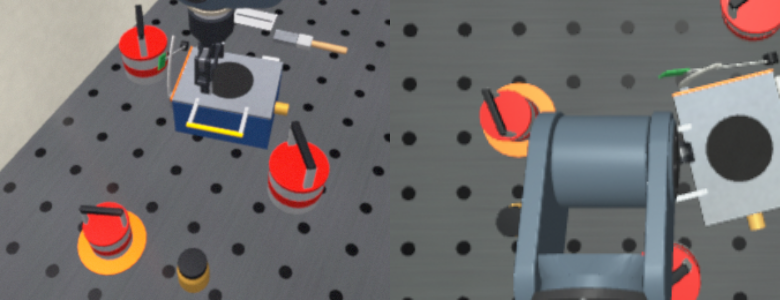

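The pot stands free and upright at (0.631, 0.299), its lid at z 0.077, within about 3 mm of the mat centre. The bar measures the same as before. Next I'll pinch it with the jaws part-open so they clear the plate.

```bash
cat >> h.py <<'E'
B=np.array([.5362,.0389]); Y=.234; UY=np.array([-np.sin(Y),np.cos(Y)]); UX=np.array([np.cos(Y),np.sin(Y)]); HG=B-.225*UY
def barpos(t):
    o=.225*np.cos(t)-.004*np.sin(t); return np.r_[HG+o*UY,.110+.225*np.sin(t)+.004*np.cos(t)]
E
python3 - <<'E'
from h import *
r.set_gripper(0.5)
ok=True
for z in (.16,.115,.0825):
    r.move_linear([*B,z],vel=.12 if z>.1 else .06)
    if abs(r.current_contact_force()[2])>8: ok=False;break
st("at")
if ok:
    r.set_gripper(0.0,80); st("grip")
    p0=np.array(r.current_tool_pos())
    if r.current_opening()>.05:
        for t in (.03,.06,.1):
            r.move_linear(p0+barpos(t)-barpos(0),vel=.05)
        r.sleep(.2); st("raised .1"); np.save("p0.npy",p0)
im=optics.get_image("side"); cv2.imwrite("pics/side5.png",cv2.resize(im["pixels"][100:300,180:500,::-1],(640,400)))
E
```

```text
at t20.91 p [0.5363 0.0389 0.0825] F [ 0.2158  0.5946 -0.4308] open 0.500
grip t21.33 p [0.5368 0.0375 0.083 ] F [  1.2368 -10.7521   2.1103] open 0.082
raised .1 t22.45 p [0.537  0.0362 0.1052] F [ 1.4774  1.2599 -7.3977] open 0.086
```

View pics/side5.png

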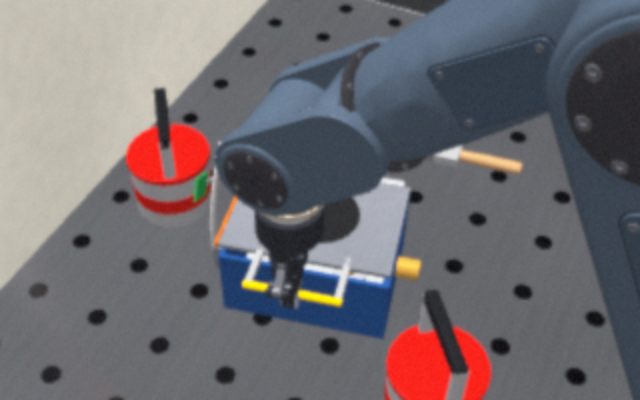

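The cover is following the bar (pull 7.4 N, opening about 7 mm, bar visible in the jaws at (285,290)). I'll raise it to just below the marker angle, then compare the stripe with the window.

```bash
cat >> h.py <<'E'
def ang(P,m,lo):
    Q=P[m]; d=Q[:,:2]-HG; o=d@UY; x=d@UX; h=Q[:,2]-.110
    return x,o,h
def look(tag):
    for n in("side","top"):
        im=optics.get_image(n); np.savez(n+tag+".npz",**im); cv2.imwrite(f"pics/{n}{tag}.png",im["pixels"][...,::-1])
        P=cloud(im);M=masks(im)
        x,o,h=ang(P,M["green"],0); k=(abs(x-.128)<.025)&(o>.1)&(o<.25)
        if k.sum()>8:
            o1,h1=[(np.percentile(a[k],3)+np.percentile(a[k],97))/2 for a in(o,h)]
            print(n,"green",k.sum(),"x %.4f o %.4f h %.4f R %.4f ang mid %.4f med %.4f"%(x[k].mean(),o1,h1,np.hypot(o1,h1),np.arctan2(h1,o1)-.021,np.arctan2(np.median(h[k]),np.median(o[k]))-.021))
        x,o,h=ang(P,M["orange"],0); k=(abs(x-.11)<.012)&(o>.03)&(o<.19)&(h>-.01)
        if k.sum()>8: c=np.polyfit(o[k],h[k],1); print(n,"stripe",k.sum(),"ang %.4f off %.4f, mean ratio %.4f"%(np.arctan(c[0]),c[1],np.arctan2((h[k]-.004).sum(),o[k].sum())))
        d=P.reshape(-1,3); x,o,h=ang(P,np.ones(P.shape[:2],bool),0)
        t=np.arctan2(h,o); k=(abs(x)<.1)&(o>.02)&(np.hypot(o,h)<.165)&(h>.02)&(M["black"].ravel()==0)&(t>.2)&(t<.9)
        if k.sum()>30:
            for _ in range(4):
                c=np.polyfit(o[k],h[k],1); e=abs(h-np.polyval(c,o)); k=k&(e<.008)
            print(n,"plate",k.sum(),"ang %.4f off %.4f"%(np.arctan(c[0]),c[1]))
        x,o,h=ang(P,M["yellow"],0); k=(abs(x)<.07)&(np.hypot(o,h)>.2)&(np.hypot(o,h)<.25)
        if k.sum()>8: print(n,"bar",k.sum(),"ang %.4f R %.4f"%(np.arctan2(np.median(h[k]),np.median(o[k]))-.018,np.hypot(np.median(h[k]),np.median(o[k]))))
def raise_to(a,b,n,vel=.08):
    for t in np.linspace(a,b,n+1)[1:]:
        p=barpos(t)+[0,0,.003+DZ]; p[2]-=.0
        r.move_linear(p-[0,0,.0],vel=vel)
        f=np.linalg.norm(r.current_contact_force())
        if f>35: print("force",f,t); break
E
sed -i 's/p=barpos(t)+\[0,0,.003+DZ\]; p\[2\]-=.0/p=barpos(t)+[0,0,.003+DZ]/; s/r.move_linear(p-\[0,0,.0\],vel=vel)/r.move_linear(p,vel=vel)/' h.py
python3 - <<'E'
from h import *
raise_to(.1,.57,8); r.sleep(.3); st("up"); look("6")
a=cv2.imread("pics/side6.png")[100:300,180:500]; b=cv2.imread("pics/top6.png")[110:260,210:450]
cv2.imwrite("pics/p6.png",np.hstack([cv2.resize(a,(400,250)),cv2.resize(b,(400,250))]))
E
```

```text
up t25.32 p [0.5447 0.0032 0.2025] F [ 2.9393  6.9288 -7.0857] open 0.082
side green 56 x 0.1272 o 0.1574 h 0.1102 R 0.1921 ang mid 0.5898 med 0.6014
side plate 675 ang 0.5469 off 0.0098
side bar 120 ang 0.5588 R 0.2278
top green 45 x 0.1274 o 0.1532 h 0.1106 R 0.1889 ang mid 0.6041 med 0.6119
top plate 1980 ang 0.5472 off 0.0096
```

View pics/p6.png

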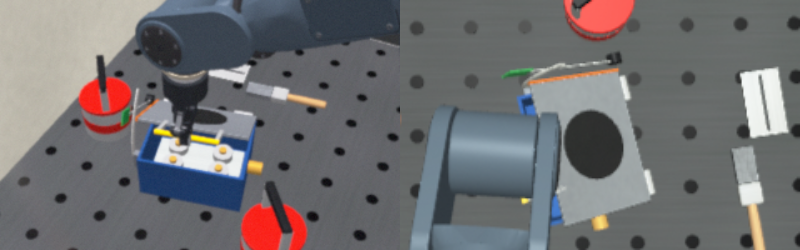

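The cover is up at about 0.55 rad (plate fits from both cameras agree) and the marker is at about 0.60. I'll raise the command by 0.055 and check again.

```bash
python3 - <<'E'
from h import *
raise_to(.57,.625,2,vel=.04); r.sleep(.8); st("up"); look("7")
r.sleep(.5); st("still"); print(np.abs(r.current_qvel()).max())
im=optics.get_image("wrist"); 
a=cv2.imread("pics/side7.png")[100:300,180:500]; b=cv2.imread("pics/top7.png")[120:220,250:410]
cv2.imwrite("pics/p7.png",np.vstack([np.hstack([cv2.resize(a,(400,250)),cv2.resize(b,(400,250))]),cv2.resize(im["pixels"][...,::-1],(800,500))[150:490]]))
E
```

```text
up t26.84 p [ 0.5464 -0.0034  0.2132] F [ 1.2639  9.2748 -1.9809] open 0.081
side green 57 x 0.1273 o 0.1573 h 0.1113 R 0.1927 ang mid 0.5946 med 0.6058
side plate 530 ang 0.6008 off 0.0101
side bar 131 ang 0.6107 R 0.2281
top green 46 x 0.1274 o 0.1532 h 0.1124 R 0.1900 ang mid 0.6119 med 0.6121
top plate 1787 ang 0.6013 off 0.0097
top bar 10 ang 0.6103 R 0.2264
still t27.44 p [ 0.5463 -0.0034  0.2132] F [-0.0435  9.2051 -1.4564] open 0.079
0.0017380572574911349
```

View pics/p7.png

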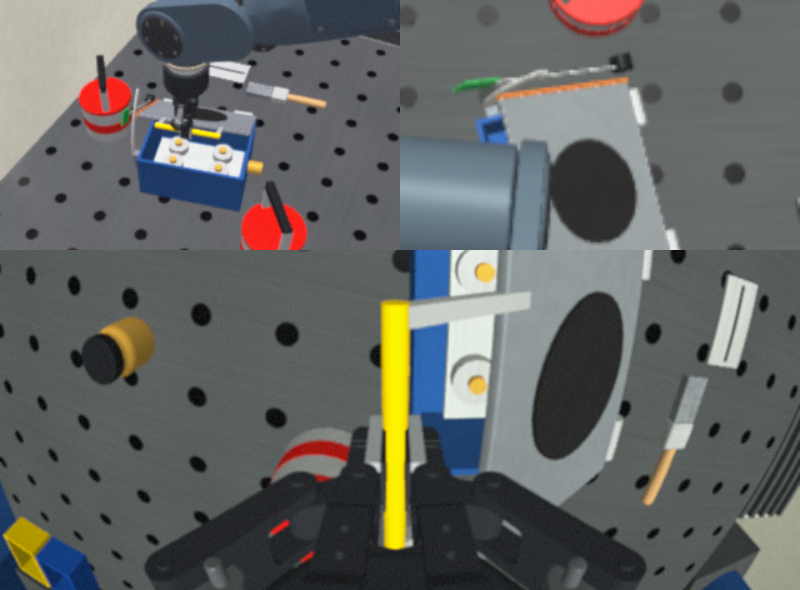

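The cover is at 0.601 (plate) to 0.610 (bar), and the window is at 0.595–0.612. The wrist view shows the bar between the pads at (395,480), and the arm is still. I'll do a last check of the pot and jar, then hand in.

```bash
python3 - <<'E'
from h import *
im=dict(np.load("side7.npz")); P=cloud(im);M=masks(im);z=P[...,2]
m=M["red"]&(z>.06)&(z<.09)&(P[...,1]>.2)&(P[...,1]<.4); print("pot lid",rng(P,0,m),rect(P[m])[0])
m=M["black"]&(z>.065)&(z<.085)&(P[...,1]>.15)&(abs(P[...,0]-.45)<.08)&(P[...,1]<.4); print("jar",rng(P,0,m)["med"])
st("final"); r.hand_in(); st("after")
E
```

```text
pot lid {'n': 854, 'med': array([0.6288, 0.3086, 0.0774]), 'lo': array([0.5937, 0.2623, 0.0744]), 'hi': array([0.6641, 0.338 , 0.0806])} [0.6308 0.3   ]
jar [0.4378 0.2916 0.0733]
final t27.49 p [ 0.5463 -0.0034  0.2131] F [ 0.915   9.1048 -2.5498] open 0.083
the job is handed in; nothing more can be done
the job is handed in; nothing more can be done
```

The pot is on the mat and released. The cover is held open at the marker angle, and I handed the job in at about 27.5 s with the gripper still on the bar.

- **Pot:** I chose the smallest of the three pots, the one on the cover. It was set down upright and let go while the cover was still shut. The last check has it at (0.631, 0.300), within about 2 mm of the mat centre, with its lid at the right height.
- **Cover:** I pinched the yellow bar and raised it along its arc. The last fits give the cover at 0.60–0.61 rad and the window centre at 0.595–0.612 rad, well inside the ±0.07 window. The arm was still, with about 9 N at the wrist.
- **Marker and bystanders:** The marker measured the same before and after. The jar was within about 1 cm of its first position, which is measuring scatter; nothing touched it. I checked the brush and coupon only by eye in the pictures, and they look unmoved.

**What failed or disagreed:**
- **First grasp:** It closed on air above the handle and disturbed nothing. The fingertips are really about 34 mm farther back than the stated tool geometry, so I corrected for that from then on.
- **Stripe check:** My direct colour fit of the orange stripe found too few pixels, so the cover angle comes from the plate and bar fits.

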